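# Set a changeover switch rocker to its neutral mark

### The arm

A 7-joint arm with a two-finger parallel gripper is mounted at the origin on the work surface. World frame = base frame: x ahead of the robot, y to its left, z up, the work surface at z = 0. Lengths are in m, angles in rad, forces in N, time in s.
With the tool pointing down it reaches from about 0.35 to 0.9 m from the base axis. Payload 8.1 kg.
Tool frame: the origin (TCP) lies at the very end of the fingers, on their centre line; the grasp point (between the pads) lies 19 mm behind it; z points along the fingers, y is the line along which they close (so a half turn about z gives the same grasp; the last joint's range is limited). The gripper opens to 92 mm and grips with 3 to 60 N. Pads are 19 mm wide; open, the fingers measure 130 mm over their backs; the gripper's body (75 mm by 190 mm) begins 47 mm behind the grasp point.
Start: joints at [-1.237, 0.434, 0.025, 1.573, -0.012, 1.134, -0.075], TCP at [0.264, 0.566, 0.227] pointing down, gripper open.
Joint ranges: [-2.62, 2.62], [-0.44, 2.09], [-1.27, 1.32], [0.08, 2.57], [-1.32, 4.46], [0.12, 2], [-2.74, 2.74]. Speed limits (rad/s): [2.22, 2.22, 3.01, 3.01, 3.14, 3.14, 3.14].

### API

Orientations are given as a rotation vector (axis times angle).
In Python, from cell import arm gives the robot as it stands.
- The arm moves only by the tool carry_out, never from a script. Its argument "commands" is a list of rows, each a list of 7 numbers: the opening, from 0 (shut) to 1 (fully open), then the shift along the tool's x, y, z each as a share of 0.025 m, from -1 to 1, then the turn, a rotation vector about the tool's x, y, z each as a share of 0.1 rad, from -1 to 1. A call has 1 to 8 rows; each row shifts and turns the commanded pose from where the row before left it, along the tool's axes as they then stand; what a row does not reach is not made up. A row lasts 1/10 s, in which the tool goes at most 50 mm and 8.59 degrees, less where a joint would pass 70% of its speed; a pose out of reach is approached as far as the arm can. A call with a number of a shift or a turn outside -1 to 1 is refused whole. A call with a gripper value outside its range is refused whole. The fingers move at their own pace and stop on an object; "squeeze" is the grip in N (left out, the last holds). Time passes only in rows, so rows that do not move let the fingers close. It gives the time, the measured TCP pose, the force, the opening and the grip force at its end, in the units of the state.
- arm.observe(): the state, without advancing time (a new reading comes with each control period).
- arm.get_image(name): name is "side" or "top"; returns a dict with "pixels" (400x640x3 uint8, red, green, blue), "range_z" (400x640 float32, m along the optical axis (not along the pixel's ray), 0 where there is no reading), "mtx" (3x3 intrinsics, pixels), "R" (3x3) and "t" (3): a world point X has camera coordinates R X + t. Camera axes: x right, y down, z forward; pixel columns grow to the right and rows downward; lengths in m; the calibration is good to about 2 mm. A picture is of the moment at which its call begins.
- arm.sign_off(): hands the job in; it is judged then, once.
The state is a dict: "clock": time; "joints": joint angles; "dq": joint speeds; "joint_efforts": joint torques, N m; "position": TCP position; "ee_rot": TCP orientation; "force": force on the tool from outside, world axes, zero at the start; "ft_torque": the same for the moment, N m; "width": opening from 0.0 (shut) to 1.0 (fully open); "gripper_force": force on a finger pad.
Only numpy, scipy, OpenCV 4.12 (cv2) and the standard library are available. Lean on these libraries where they do the work, as an engineer would, in place of code of your own. Each camera call takes 0.05 s, during which the arm holds its last target. There are 200 camera calls.

### The job

Test the changeover switch on the bench by its black drive handle only, without touching the rocker, the tumbler weight or the index tab: drive the rocker off its contacts until its pointer lines up with the index tab, and keep it there steadily for five seconds although it wants to tip to one side. Then ease it over, gently and without a slam, onto the contacts on the other side, and let go of the handle so that the rocker stays there. Leave the other things on the bench as they are.

Things in the scene. Friction and masses are not known exactly. Their poses are not given: they have to be found in the camera images.
- switch: Changeover switch, fixed: steel foot plate 160 x 500 x 12 mm; white upright plate 200 mm wide, 10 mm thick (x = -10 to 0 mm), top a half disc, 260 mm high. Origin under the foot's middle, on the bench; x away from the robot along the shaft, y left, z up; yaw up to 0.3 rad. Handle on the robot's side (-x) of the white plate, rocker and scale (tick every 10 deg) on the far side.
- axis (a point): Point on the shaft, 160 mm above the switch's origin; axes of the switch (shaft along x). Rocker, handle and index all turn about this shaft; their angles are positive when what is above the shaft leans to +y (left).
- rocker (a joint): Lean of the rocker and its pointer, rad: 0 level, + pointer to +y and left end down. Stops: -0.42 (start, right end down), +0.42 (left end down, finish). Inertia 0.080 kg m2. Top-heavy: gravity tips it from level with 0.25 N m x sin(angle) (+-20%), plus unbalance up to 0.035 N m either way. Damping 0.006 N m s, dry friction 0.001 N m. Never faster than 0.5 rad/s, or the contacts are damaged.
- handle (a joint): Handle angle relative to the rocker, rad (handle's lean from upright = rocker + handle); starts 0, limits +-1.5. A torsion spring of 0.15 N m/rad (damping 0.012 N m s/rad) is all that links them: rocker torque = 0.15 x this angle. Handle held still, the rocker tips over, time constant 0.7 to 1.2 s. To leave the stop the handle must lead by 0.3 to 1.1 rad, then come back as the rocker rises.
- grip (a point): Middle of the handle's grip: black round bar, diameter 18 mm, 70 mm long, parallel to the shaft, 140 mm from it, at x = -24 to -94 mm of the switch (this point -66), at the top of a flat steel lever 20 mm wide; it swings on an arc. Pinch it from above, fingers closing along the switch's y; it may turn between the pads. z axis outward along the lever. Handle 110 g, balanced, 0.0007 kg m2.
- index (a joint): Lean of the index tab, rad, same zero and sense as the rocker: the pointer is in line when rocker = index. Held by strong friction; -0.2 to 0.2, differs from switch to switch.
- index_tip (a point): Outer end of the index tab, a thin light metal blade 10 mm wide at the rim of the white plate, 160 mm from the shaft axis; z axis outward along the tab.
- pointer_tip (a point): Outer end of the rocker's pointer, a thin steel tongue 7 mm wide before the index tab, 168 mm from the shaft axis; z axis outward along the pointer.
- tumbler: Tumbler weight of the rocker: dark steel block 42 x 28 x 26 mm, centre 120 mm above the shaft on a steel stalk, carrying the pointer; about 225 g with the stalk. Origin on the shaft axis, z along the stalk. Part of the rocker: not to be touched.
- crossarm: Flat steel bar 360 mm long of the rocker, along y, 22 mm high; origin on the shaft axis. Not to be touched.
- block_left: Black contact block with a copper foot, 50 x 64 x 52 mm, 0.9 kg, 200 mm to the left (+y) of the shaft; origin at about its middle. Not to be touched.
- block_right: The same contact block 200 mm to the right (-y) of the shaft. Not to be touched.
- contactor: Loose bystander, to be left alone: black contactor 75 x 60 x 80 mm to the left; origin under its middle.
- relay: Loose bystander, to be left alone: small relay on a socket, 50 x 45 x 62 mm, near the robot on its right; origin under its middle.
- bin: Loose bystander, to be left alone: empty blue bin 120 x 160 x 60 mm to the right; origin under its middle.
- screwdriver: Loose bystander, to be left alone: screwdriver lying near the robot's left; origin under its middle.

How it is judged:
On the way, in this order (a step that is already met when the one before it is completed fails the run):
1. the pointer is kept in line with the index tab for 5 s (angle between the z axis of pointer_tip and the z axis of index_tip, either way round below 0.1 rad), for 5 s.
2. the rocker lies on the left contacts (value of joint rocker above 0.39 rad), for 0.3 s.
At the end, for the whole second after the job is handed in: The rocker stayed within 0.1 rad of the index tab for 5 s on end, and now lies at rest on the left contacts (rocker angle above 0.39 rad), the handle let go and at rest, the index tab not moved by more than 6 mm (value of joint rocker above 0.39 rad and velocity of joint rocker between -0.05 and 0.05 rad/s and velocity of joint handle between -0.1 and 0.1 rad/s and distance of index_tip from where it was at the start of the episode below 0.006 m); the robot touches nothing.
It fails at once if the rocker swings or slams faster than 0.5 rad/s (velocity of joint rocker above 0.5 rad/s or velocity of joint rocker below -0.5 rad/s).
It fails at once if the robot touches the rocker's own parts (contact force between any of crossarm, block_left, block_right, tumbler and the fingers above 0.5 N or contact force between any of crossarm, block_left, block_right, tumbler and the arm above 0.5 N).
It fails at once if the index tab is moved (distance of index_tip from where it was at the start of the episode above 0.006 m).
It fails at once if a bystander is disturbed (distance of any of contactor, relay, bin, screwdriver from where it was at the start of the episode above 0.03 m).
It also fails if it takes over 66 s, if anything falls off the work surface, if the arm or the gripper's body presses on something with over 40 N, if the wrist force passes 120 N, or if a joint passes its speed limit or range.

## Working session

There is one attempt and no reset: what is moved stays moved. The work goes in short steps, Python scripts to look and compute and a tool call to move; the robot and the scene stay as the last step left them, time stands still between calls to the robot, and variables do not carry over. Pictures are saved under pics/ and viewed, at most 10 in all, crops included, and the job is handed in when it is done.

Besides the shell and the picture viewer there is one more tool, called after "Call:" in YAML: its name, and indented under it one key for each argument. carry_out: Moves the arm, as the interface text tells. Shift numbers are shares of 0.025 m and turn numbers shares of 0.1 rad, none past 1 either way. Its arguments: {"type":"object","properties":{"commands":{"type":"array"},"squeeze":{"type":"number"}},"required":["commands"]}

```bash
ls; mkdir -p pics
python3 - <<'E'
from cell import arm
import cv2,numpy as np
print(arm.observe())
for n in("side","top"):
    d=arm.get_image(n); cv2.imwrite(f"pics/{n}0.png",d["pixels"][:,:,::-1]); np.savez(f"{n}0.npz",**d)
    print(n,d["mtx"].tolist(),d["R"].round(4).tolist(),d["t"].round(4).tolist())
E
```

```text
pics
{'clock': 0.0, 'joints': array([-1.23660926,  0.43523587,  0.02498936,  1.57411292, -0.01160994,
        1.13399613, -0.07509092]), 'dq': array([ 0.00106892, -0.00026667, -0.00065166, -0.00014066, -0.00168904,
        0.00127394,  0.00012438]), 'joint_efforts': array([ 1.30211600e-03, -6.67853308e+01,  9.85958241e-01, -3.14454854e+01,
       -6.04507048e-02,  4.29760851e-02,  1.78139180e-04]), 'position': array([0.26423197, 0.5658227 , 0.22593104]), 'ee_rot': array([-6.80740143e-01, -3.06673989e+00,  2.50324652e-03]), 'force': array([ 0.06112079, -0.11175545, -0.53967687]), 'ft_torque': array([ 0.00455954, -0.00838169,  0.04079506]), 'gripper_force': 0.0, 'width': 0.9983558850530836}
side [[513.4082206185589, 0.0, 321.49321996526817], [0.0, 513.4082206185589, 190.61164605149452], [0.0, 0.0, 1.0]] [[0.9899, -0.1417, 0.0085], [-0.1046, -0.7683, -0.6314], [0.096, 0.6242, -0.7754]] [-0.5031, 0.1709, 1.6472]
top [[381.68898549771166, 0.0, 325.2341760641206], [0.0, 381.68898549771166, 200.1856721557296], [0.0, 0.0, 1.0]] [[-0.0059, -0.9995, -0.0319], [-0.9906, 0.0102, -0.1364], [0.1366, 0.0308, -0.9901]] [0.0204, 0.5306, 1.2877]
```

View pics/side0.png

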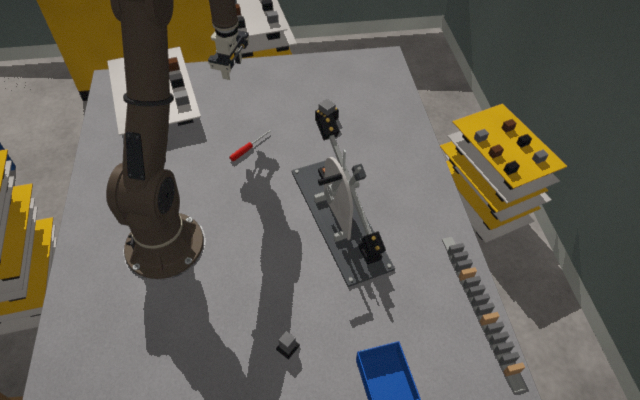

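View pics/top0.png

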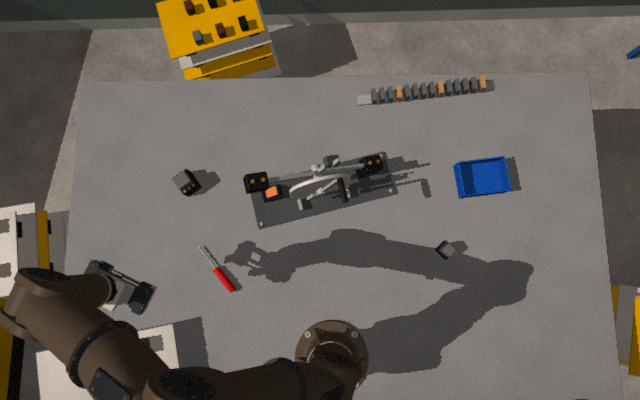

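The side view shows the switch around (345,210) px and the top view around (318,185) px, with the handle leaning right and the arm off to the left. I'll enlarge both.

Run:
```python
import cv2,numpy as np
a=cv2.imread("pics/side0.png")[90:290,280:410]; b=cv2.imread("pics/top0.png")[140:235,235:410]
a=cv2.resize(a,None,fx=3,fy=3,interpolation=cv2.INTER_CUBIC)
cv2.imwrite("pics/sc.png",a)
b=cv2.resize(b,None,fx=4.5,fy=4.5,interpolation=cv2.INTER_CUBIC)
cv2.imwrite("pics/tc.png",b)
```

```text
(no output)
```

View pics/sc.png

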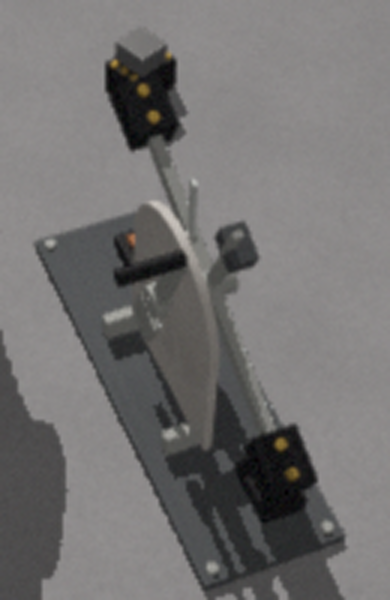

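View pics/tc.png

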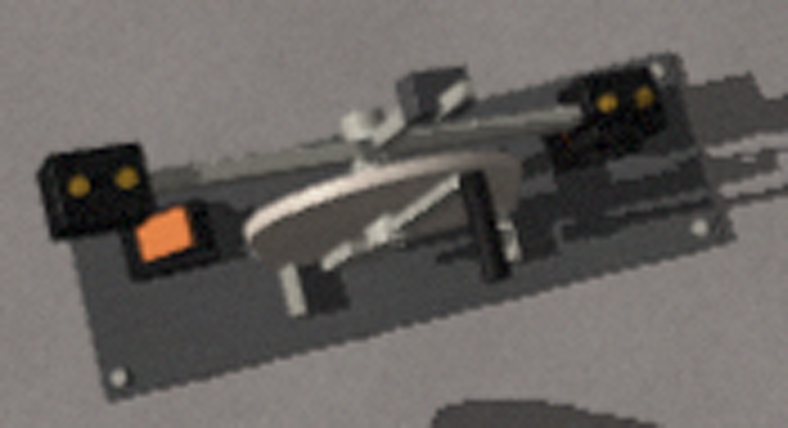

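The enlarged crops show what I need:
- Foot corners: side (292,171), (349,287), (394,270); top (259,229), (398,193), (386,152).
- Bar ends: top (340,178) and (345,202).
- Index tab tip: side about (344,151); top about (315,166).

Next I fit the switch pose and the joint angles.

```bash
cat > h.py <<'E'
import numpy as np
from scipy.optimize import least_squares
from scipy.spatial.transform import Rotation as Ro
C={n:np.load(f"{n}0.npz") for n in("side","top")}
def proj(n,X):
    d=C[n];c=np.atleast_2d(X)@d["R"].T+d["t"];p=c@d["mtx"].T;return p[:,:2]/p[:,2:]
def sw(p,X):  # switch frame->world, p=(x,y,yaw)
    c,s=np.cos(p[2]),np.sin(p[2]);return np.atleast_2d(X)@np.array([[c,s,0],[-s,c,0],[0,0,1]])+[p[0],p[1],0]
def arc(x,r,a): return [x,r*np.sin(a),.16+r*np.cos(a)]
E
python3 - <<'E'
from h import *
F=[[-.08,.25,.012],[-.08,-.25,.012],[.08,-.25,.012]]
S=np.array([[292,171],[349,287.3],[394.3,270]]);T=np.array([[259.4,229.3],[398.3,192.7],[386.1,151.6]])
f=lambda p:np.r_[(proj("side",sw(p,F))-S).ravel(),(proj("top",sw(p,F))-T).ravel()]
r=least_squares(f,[.5,0,.26],loss="soft_l1");P=r.x;print(P,f(P).round(1));np.save("P.npy",P)
# index: unknown angle and x
g=lambda q:np.r_[(proj("side",sw(P,arc(q[1],.16,q[0])))-[344.3,151]).ravel(),(proj("top",sw(P,arc(q[1],.16,q[0])))-[315,166.2]).ravel()]
r=least_squares(g,[0,0]);print("index",r.x,r.fun.round(1))
for q in(-.42,-.40):
  for n,x in(("near",-.094),("far",-.024)): print(n,q,proj("side",sw(P,arc(x,.14,q))).round(1),proj("top",sw(P,arc(x,.14,q))).round(1))
print("grip",sw(P,arc(-.066,.14,-.42)),"axis",sw(P,[0,0,.16]))
for a in(-.2,0,.2): print("tip",a,proj("side",sw(P,arc(.005,.16,a))).round(1),proj("top",sw(P,arc(.005,.16,a))).round(1))
print("tum",proj("side",sw(P,arc(.02,.12,-.42))).round(1),proj("top",sw(P,arc(.02,.12,-.42))).round(1))
E
```

```text
[0.57238917 0.02187446 0.24152319] [-0.5 -0.2 -0.9 -0.2  1.4 -0.1  1.1 -0.5 -0.2  1.  -0.1 -0.6]
index [0.05623641 0.01162558] [ 1.7 -1.3  0.6  1.8]
near -0.42 [[320.4 183.6]] [[348.2 200.4]]
far -0.42 [[343.4 176.6]] [[341.9 176.7]]
near -0.4 [[320.1 182.7]] [[347.3 200.6]]
far -0.4 [[343.  175.7]] [[341.1 176.8]]
grip [[ 0.52195888 -0.04934106  0.28783245]] axis [[0.57238917 0.02187446 0.16      ]]
tip -0.2 [[349.6 160.8]] [[330.5 166.9]]
tip 0 [[345.2 152.4]] [[319.3 169.5]]
tip 0.2 [[340.7 145.7]] [[308.2 172.5]]
tum [[356.  174.5]] [[335.3 164.1]]
```

```bash
cat >> h.py <<'E'
def cloud(n,d,P):
    z=d["range_z"].astype(float);v,u=np.nonzero(z>0);zz=z[v,u]
    K=d["mtx"];c=np.c_[(u-K[0,2])/K[0,0]*zz,(v-K[1,2])/K[1,1]*zz,zz]
    W=(c-d["t"])@d["R"]
    L=(W-[P[0],P[1],0])@sw((0,0,P[2]),np.eye(3)).T
    col=d["pixels"][v,u].astype(float)
    m=(abs(L[:,0])<.14)&(abs(L[:,1])<.3)&(L[:,2]<.36);return L[m],col[m],np.c_[u,v][m]
E
python3 - <<'E'
from h import *
P=np.load("P.npy")
for n in C:
    L,c,uv=cloud(n,C[n],P);b=c.mean(1)
    def show(t,m):
        if m.sum(): print(n,t,m.sum(),"med",np.median(L[m],0).round(4),"lo",np.percentile(L[m],3,0).round(4),"hi",np.percentile(L[m],97,0).round(4),b[m].mean().round())
        else: print(n,t,0)
    z=L[:,2]
    show("foot",(z<.03)&(z>.006)&(b<70)&(abs(L[:,1])<.26)&(abs(L[:,0])<.09))
    show("bar",(z>.25)&(L[:,0]<-.02)&(b<60))
    show("plate",(z>.1)&(abs(L[:,0]+.005)<.012)&(abs(L[:,1])<.12)&(z<.262))
    show("tab",(z>.28)&(abs(L[:,0])<.05)&(b>80))
    show("tum",(z>.22)&(L[:,0]>.012)&(b<90))
    show("blkL",(z>.1)&(abs(L[:,1]-.2)<.045)&(b<60))
    show("blkR",(z>.05)&(abs(L[:,1]+.2)<.045)&(b<60))
    m=(z>.275)&(L[:,0]>-.02)
    print(np.c_[uv[m],L[m].round(3),b[m].round()][:40])
E
```

```text
side foot 1370 med [-0.0134 -0.1457  0.0113] lo [-0.0782 -0.2421  0.0067] hi [0.0499 0.1677 0.0271] 45.0
side bar 145 med [-0.0657 -0.0552  0.2933] lo [-0.0974 -0.0604  0.2819] hi [-0.0325 -0.0462  0.2993] 31.0
side plate 801 med [-0.0133 -0.0269  0.1914] lo [-0.0155 -0.0931  0.1066] hi [-0.004   0.0917  0.2579] 101.0
side tab 67 med [6.600e-03 1.000e-04 2.992e-01] lo [-0.0286 -0.0643  0.2808] hi [0.0432 0.0125 0.3209] 106.0
side tum 460 med [0.0286 0.1563 0.2646] lo [ 0.0139 -0.0638  0.2245] hi [0.0523 0.2045 0.2908] 44.0
side blkL 328 med [0.0221 0.1809 0.2587] lo [0.0045 0.1564 0.2228] hi [0.0526 0.2094 0.2747] 25.0
side blkR 370 med [ 0.0229 -0.1856  0.0959] lo [ 0.0058 -0.2122  0.0625] hi [ 0.0522 -0.159   0.1128] 22.0
[[3.32e+02 1.14e+02 5.10e-02 2.04e-01 2.78e-01 1.80e+01]
 [3.31e+02 1.15e+02 4.60e-02 2.01e-01 2.78e-01 2.30e+01]
 [3.21e+02 1.17e+02 1.30e-02 2.05e-01 2.77e-01 1.90e+01]
 [3.22e+02 1.17e+02 1.70e-02 2.05e-01 2.76e-01 2.60e+01]
 [3.23e+02 1.17e+02 2.00e-02 2.04e-01 2.76e-01 2.80e+01]
 [3.25e+02 1.17e+02 2.60e-02 2.03e-01 2.75e-01 2.90e+01]
 [3.19e+02 1.18e+02 7.00
[... 4456 characters left out ...]
0e+01]
 [ 3.26e+02  1.58e+02  4.00e-02 -2.70e-02  2.86e-01  7.50e+01]
 [ 3.27e+02  1.58e+02  3.90e-02 -3.00e-02  2.87e-01  5.40e+01]
 [ 3.28e+02  1.58e+02  3.80e-02 -3.20e-02  2.89e-01  5.10e+01]
 [ 3.29e+02  1.58e+02  3.80e-02 -3.50e-02  2.87e-01  5.00e+01]
 [ 3.30e+02  1.58e+02  3.80e-02 -3.80e-02  2.84e-01  5.10e+01]
 [ 3.31e+02  1.58e+02  3.80e-02 -4.10e-02  2.81e-01  4.70e+01]
 [ 3.32e+02  1.58e+02  3.70e-02 -4.40e-02  2.81e-01  5.20e+01]
 [ 3.33e+02  1.58e+02  3.70e-02 -4.60e-02  2.81e-01  5.10e+01]
 [ 3.34e+02  1.58e+02  3.60e-02 -4.90e-02  2.79e-01  4.90e+01]
 [ 3.37e+02  1.58e+02  2.70e-02 -5.60e-02  3.07e-01  1.19e+02]
 [ 3.38e+02  1.58e+02  2.50e-02 -5.80e-02  3.13e-01  1.15e+02]]
```

```bash
cat >> h.py <<'E'
HB=np.array([.025,.032,.026])
def sdf(L,th,q):   # q: axis dy, box x, box zoff, dz ; distance to nearest contact block surface
    y=L[:,1]-q[0];z=L[:,2]-.16-q[3];c,s=np.cos(th),np.sin(th)
    Y=y*c-z*s;Z=y*s+z*c
    d=np.abs(np.c_[L[:,0]-q[1],np.abs(Y)-.2,Z-q[2]])-HB
    return np.linalg.norm(np.maximum(d,0),axis=1)+np.minimum(d.max(1),0)
def blkpts(n,d,P):
    L,c,uv=cloud(n,d,P)
    m=(L[:,0]>.0)&(L[:,0]<.06)&(abs(L[:,1])>.12)&(abs(L[:,1])<.25)&(L[:,2]>.05)&(c.mean(1)<60)
    return L[m]
def theta(L,q,t0):
    L=L[abs(sdf(L,t0,q))<.03]
    if len(L)<40: return np.nan,len(L),0
    r=least_squares(lambda t:sdf(L,t[0],q),[t0],loss="soft_l1",f_scale=.003)
    return r.x[0],len(L),np.median(abs(r.fun))
E
python3 - <<'E'
from h import *
P=np.load("P.npy")
Ls={n:blkpts(n,C[n],P) for n in C}
Q={}
for n in list(C)+["both"]:
    L=Ls[n] if n in Ls else np.vstack(list(Ls.values()))
    r=least_squares(lambda q:np.r_[sdf(L,-.42,q)*100,q[3]*20],[.005,.03,0,0],loss="soft_l1",f_scale=.3)
    Q[n]=r.x;print(n,len(L),r.x.round(4),np.median(abs(sdf(L,-.42,r.x))))
np.save("Q.npy",np.array([Q["side"],Q["top"]]))
for n in C:
    for s in(-1,1):
        l=Ls[n];print(n,s,theta(l[l[:,1]*s>0],Q[n],-.35))
    L,c,uv=cloud(n,C[n],P)
    m=(L[:,2]>.278)&(abs(L[:,0])<.016)&(abs(L[:,1])<.035)
    y,z=L[m][:,1]-Q[n][0],L[m][:,2]-.16-Q[n][3]
    print("tab",n,m.sum(),"median ang",np.median(np.arctan2(y,z)),np.arctan2(y[z>.14],z[z>.14]).mean())
    m=(L[:,2]>.25)&(L[:,0]<-.035)&(c.mean(1)<60)
    y,z=L[m][:,1],L[m][:,2]
    f=lambda k:np.hypot(y-k[0],z-k[1])-.009
    r=least_squares(f,[-.05,.285],loss="soft_l1",f_scale=.002);print("bar",n,r.x,"exp",Q[n][0]-.0571,.2878+Q[n][3],L[m][:,0].min(),L[m][:,0].max())
E
```

```text
side 740 [ 0.0074  0.0311 -0.0029  0.    ] 0.0015211912541410674
top 770 [ 0.008   0.0321 -0.0035  0.    ] 0.0010395379296229516
both 1510 [ 0.0078  0.0315 -0.0032 -0.    ] 0.0012863145793658524
side -1 (np.float64(-0.4187514979244706), 381, np.float64(0.0015213707100937453))
side 1 (np.float64(-0.6509803324073278), 359, np.float64(0.0039060154447138444))
tab side 35 median ang -0.007177507441101588 0.0011039497249603427
bar side [-0.04985498  0.28759375] exp -0.049653422529594794 0.2878002400156863 -0.09873193117873567 -0.03536783259331882
top -1 (np.float64(-0.42006960873671195), 335, np.float64(0.001104107092195366))
top 1 (np.float64(-0.6531446639478139), 427, np.float64(0.004830199945271764))
tab top 16 median ang 0.016003908934230794 0.016164424223094317
bar top [-0.04892439  0.28649803] exp -0.04909647994830477 0.2878000880886803 -0.09663042913923979 -0.03527117255691462
```

```bash
cat >> h.py <<'E'
def pose(s): return np.array(s["position"]),Ro.from_rotvec(s["ee_rot"])
DX=-.0025
def griptcp(H,P,Q):  # TCP for pads on grip at handle lean H
    dy=Q[:,0].mean();return sw(P,[-.066+DX,dy+.14*np.sin(H),.16+.14*np.cos(H)-.019])[0]
def goalR(P): 
    y=np.array([-np.sin(P[2]),np.cos(P[2]),0]);z=np.array([0,0,-1.]);return Ro.from_matrix(np.c_[np.cross(y,z),y,z])
E
python3 - <<'E'
from h import *
from cell import arm
P=np.load("P.npy");Q=np.load("Q.npy");p,R=pose(arm.observe());g=griptcp(-.42,P,Q)
print(g,R.as_matrix().round(3),(R.inv()*goalR(P)).as_rotvec(),R.inv().apply(g+[0,0,.1]-p))
E
```

```text
[ 0.51768375 -0.04243819  0.26883245] [[-0.906  0.423 -0.   ]
 [ 0.423  0.906 -0.001]
 [-0.    -0.001 -1.   ]] [-1.37504171e-03 -3.34375629e-04 -6.78379167e-01] [-0.48703829 -0.44416825 -0.14210745]
```

Call:
carry_out:
  commands:
    - [1, 0, 0, -1, 0, 0, 0]
    - [1, 0, 0, -1, 0, 0, 0]
    - [1, 0, 0, -1, 0, 0, 0]
    - [1, 0, 0, -1, 0, 0, 0]
    - [1, 0, 0, -1, 0, 0, 0]
    - [1, 0, 0, -1, 0, 0, 0]
    - [1, 0, 0, -0.5, 0, 0, 0]

```text
clock: 0.8
position: [0.2646, 0.5667, 0.3912]
ee_rot: [0.681, 3.067, 0.003]
force: [0.3, 0.0, -0.4]
width: 0.998
gripper_force: 0.0
```

Run:
```python
from h import *
from cell import arm
s=arm.observe();P=np.load("P.npy");Q=np.load("Q.npy");p,R=pose(s);g=griptcp(-.42,P,Q)
print(s["clock"],p,(R.inv()*goalR(P)).as_rotvec(),R.inv().apply(g+[0,0,.1]-p))
```

```text
0.8 [0.26458505 0.56668556 0.39117508] [ 2.15882620e-03  5.76099648e-04 -6.78426455e-01] [-0.48707006 -0.44485897  0.02128701]
```

Call:
carry_out:
  commands:
    - [1, -1, -0.91, 0, 0, 0, 0]
    - [1, -1, -0.91, 0, 0, 0, 0]
    - [1, -1, -0.91, 0, 0, 0, 0]
    - [1, -1, -0.91, 0, 0, 0, 0]
    - [1, -1, -0.91, 0, 0, 0, 0]
    - [1, -1, -0.91, 0, 0, 0, 0]
    - [1, -1, -0.91, 0, 0, 0, 0]
    - [1, -1, -0.91, 0, 0, 0, 0]

```text
clock: 1.6
position: [0.3688, 0.3152, 0.3885]
ee_rot: [-0.681, -3.066, 0.001]
force: [0.1, 0.7, 0.2]
width: 1.0
gripper_force: 0.0
```

Call:
carry_out:
  commands:
    - [1, 0, 0, 0, 0, 0, -0.97]
    - [1, 0, 0, 0, 0, 0, -0.97]
    - [1, 0, 0, 0, 0, 0, -0.97]
    - [1, 0, 0, 0, 0, 0, -0.97]
    - [1, 0, 0, 0, 0, 0, -0.97]
    - [1, 0, 0, 0, 0, 0, -0.97]
    - [1, 0, 0, 0, 0, 0, -0.97]

```text
clock: 2.3
position: [0.3684, 0.3166, 0.3884]
ee_rot: [0.386, -3.117, 0.001]
force: [-0.3, 0.0, -0.2]
width: 1.001
gripper_force: 0.0
```

```bash
cat > go.py <<'E'
from h import *
from cell import arm
import sys
H=float(sys.argv[1]);up=float(sys.argv[2])
s=arm.observe();P=np.load("P.npy");Q=np.load("Q.npy");p,R=pose(s);g=griptcp(H,P,Q)+[0,0,up]
print(s["clock"],s["joints"].round(2),p.round(4),(R.inv()*goalR(P)).as_rotvec().round(4)/.1,R.inv().apply(g-p).round(4)/.025,s["force"].round(2),s["width"],s["gripper_force"])
E
python3 go.py -.42 .1
```

```text
2.3 [-0.91  0.1   0.1   1.63 -0.01  1.41  1.01] [0.3684 0.3166 0.3884] [-0.007 -0.01   0.046] [ -2.292 -15.38    0.792] [-0.25  0.03 -0.21] 1.0013472901084055 0.0
```

Call:
carry_out:
  commands:
    - [1, -0.15, -0.98, 0, 0, 0, 0.04]
    - [1, -0.15, -0.98, 0, 0, 0, 0]
    - [1, -0.15, -0.98, 0, 0, 0, 0]
    - [1, -0.15, -0.98, 0, 0, 0, 0]
    - [1, -0.15, -0.98, 0, 0, 0, 0]
    - [1, -0.15, -0.98, 0, 0, 0, 0]
    - [1, -0.15, -0.98, 0, 0, 0, 0]
    - [1, -0.15, -0.98, 0, 0, 0, 0]

```text
clock: 3.1
position: [0.4441, 0.1323, 0.3885]
ee_rot: [0.373, -3.118, 0.001]
force: [0.6, -0.3, -0.6]
width: 1.0
gripper_force: 0.0
```

Call:
carry_out:
  commands:
    - [1, -0.15, -0.98, 0.2, 0, 0, 0]
    - [1, -0.15, -0.98, 0.2, 0, 0, 0]
    - [1, -0.15, -0.98, 0.2, 0, 0, 0]
    - [1, -0.15, -0.98, 0.2, 0, 0, 0]
    - [1, -0.15, -0.98, 0, 0, 0, 0]
    - [1, -0.15, -0.98, 0, 0, 0, 0]
    - [1, -0.1, -0.98, 0, 0, 0, 0]
    - [1, -0.1, -0.6, 0, 0, 0, 0]

```text
clock: 3.9
position: [0.5147, -0.0434, 0.3685]
ee_rot: [0.37, -3.119, 0.001]
force: [-0.3, 0.3, -1.4]
width: 1.0
gripper_force: 0.0
```

```bash
python3 go.py -.42 .0
```

```text
3.9 [-0.41  0.16  0.47  1.62 -0.07  1.37  1.88] [ 0.5147 -0.0434  0.3685] [-0.005 -0.012 -0.054] [-0.128  0.012  3.988] [-0.26  0.35 -1.36] 1.000254453620989 0.0
```

Call:
carry_out:
  commands:
    - [1, -0.13, 0, 0.5, 0, 0, 0]
    - [1, 0, 0, 0.8, 0, 0, 0]
    - [1, 0, 0, 0.8, 0, 0, 0]
    - [1, 0, 0, 0.8, 0, 0, 0]
    - [1, 0, 0, 0.7, 0, 0, 0]
    - [1, 0, 0, 0.4, 0, 0, 0]
    - [1, 0, 0, 0, 0, 0, 0]

```text
clock: 4.6
position: [0.5168, -0.0396, 0.2673]
ee_rot: [0.374, -3.116, -0.001]
force: [-0.3, -0.2, -0.5]
width: 0.997
gripper_force: 0.0
```

```bash
python3 go.py -.42 .0
python3 - <<'E'
from h import *
from cell import arm
import cv2
P=np.load("P.npy");Q=np.load("Q.npy");ims=[]
for i,n in enumerate(("side","top")):
    d=arm.get_image(n);L=blkpts(n,d,P)
    ims.append(cv2.resize(d["pixels"][90:290,230:430,::-1],None,fx=2,fy=2))
    for s in(-1,1): print(n,s,theta(L[L[:,1]*s>0],Q[i],-.42))
    print(theta(L,Q[i],-.42))
cv2.imwrite("pics/g.png",np.hstack(ims))
E
```

```text
4.6 [-0.39  0.23  0.45  1.8  -0.11  1.14  1.91] [ 0.5168 -0.0396  0.2673] [ 0.008 -0.032 -0.024] [-0.008 -0.12  -0.06 ] [-0.31 -0.16 -0.5 ] 0.9974149452026335 0.0
side -1 (np.float64(-0.4168135914708619), 379, np.float64(0.0014732772402420748))
side 1 (nan, 0, 0)
(np.float64(-0.4168135914708619), 379, np.float64(0.0014732772402420748))
top -1 (np.float64(-0.41944838218730623), 113, np.float64(0.0013905918597585387))
top 1 (np.float64(-0.4215239694950906), 426, np.float64(0.0010075168318843496))
(np.float64(-0.4209139611380638), 539, np.float64(0.0010342743041937517))
```

View pics/g.png

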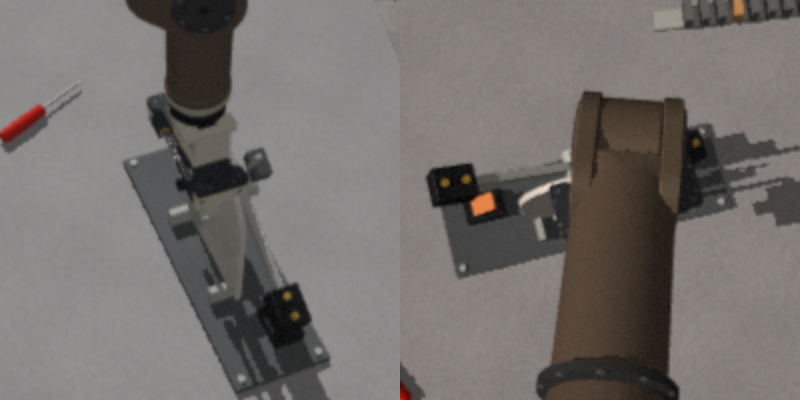

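The side view shows the right block at (285,315) px and the top view shows the left block at (455,185) px. Both are unobstructed and each gives the rocker angle to about 3 mrad, and the fingers straddle the bar. I'll close on it and set up the estimator and planner.

Call:
carry_out:
  commands:
    - [0.6, 0, -0.1, -0.05, 0, 0, 0]
    - [0, 0, 0, 0, 0, 0, 0]
    - [0, 0, 0, 0, 0, 0, 0]
    - [0, 0, 0, 0, 0, 0, 0]
    - [0, 0, 0, 0, 0, 0, 0]
    - [0, 0, 0, 0, 0, 0, 0]
  squeeze: 15

```text
clock: 5.3
position: [0.5186, -0.0429, 0.2705]
ee_rot: [-0.373, 3.119, 0.0]
force: [0.4, -0.4, 0.1]
width: 0.529
gripper_force: 0.0
```

```bash
cat > step.py <<'E'
# usage: step.py ramp H n | step.py mpc target rate n
from h import *
from cell import arm
import sys,json,os
P=np.load("P.npy");Q=np.load("Q.npy");I,S=.08,.15
lg=json.load(open("log.json")) if os.path.exists("log.json") else dict(H=[],m=[],plan=[],K=.25,u=0.)
def lean(s):
    L=(np.array(s["position"])+[0,0,.019]-[P[0],P[1],0])@sw((0,0,P[2]),np.eye(3)).T
    y,z=L[1]-Q[:,0].mean(),L[2]-.16;return np.arctan2(y,z),np.hypot(y,z),L[0]-DX
def sim(t0,x,K,u,tH,HH,ts,dt=.02):
    n=int(np.ceil((ts[-1]-t0)/dt))+1;tt=t0+dt*np.arange(n+1);h=np.interp(tt,tH,HH);hd=np.gradient(h,dt)
    X=np.empty((n+1,2));th,w=x
    for i in range(n+1):
        X[i]=th,w
        a=(K*np.sin(th)+u+S*(h[i]-th)+.012*(hd[i]-w)-.006*w-.001*np.tanh(w/.01))/I
        w+=a*dt;th+=w*dt
        if th<-.42: th,w=-.42,max(w,0)
        if th>.42: th,w=.42,min(w,0)
    return np.c_[np.interp(ts,tt,X[:,0]),np.interp(ts,tt,X[:,1])]
s=arm.observe();h1=lean(s)[0];t1=s["clock"]
if lg["plan"]:
    t0,h0=lg["H"][-1];k=len(lg["plan"]);e=h1-lg["plan"][-1]
    lg["H"]+=[[t0+.1*(i+1),lg["plan"][i]+e*(i+1)/k] for i in range(k)]
    if abs(t0+.1*k-t1)>.01: print("TIME MISMATCH",t0+.1*k,t1)
else: lg["H"].append([t1,h1])
th0=lg["m"][-1][1] if lg["m"] else -.42
pred=lg.get("pred",th0)
for n,i in(("top",1),("side",0)):
    t=arm.observe()["clock"];L=blkpts(n,arm.get_image(n),P)
    best=min((theta(L,Q[i],pred+o) for o in(-.08,0,.08)),key=lambda r:r[2] if r[0]==r[0] else 9)
    print(n,round(t,2),"th %.4f n %d res %.4f"%best)
    if best[0]==best[0] and best[2]<.003: lg["m"].append([t,float(best[0])]);pred=best[0]
s=arm.observe();h,r,x=lean(s);t=s["clock"];lg["H"].append([t,h])
W=np.array([m for m in lg["m"] if m[0]>t-3.]);tH,HH=np.array(lg["H"]).T
t0=W[0,0];free=W[:,1].max()>-.40 and W[:,1].min()<.40
if free:
    f=lambda q:np.r_[(sim(t0,q[:2],q[2],q[3],tH,HH,W[:,0])[:,0]-W[:,1])/.004,q[1]/.3,(q[2]-lg["K"])/.015,(q[3]-lg["u"])/.01,(q[2]-.25)/.03,q[3]/.03]
    q=least_squares(f,[W[0,1],0,lg["K"],lg["u"]]).x;lg["K"],lg["u"]=q[2:]
    x0=sim(t0,q[:2],q[2],q[3],tH,HH,np.array([t]))[0];rs=(f(q)[:len(W)]*.004).round(4)[-6:]
else: x0=np.array([W[-2:,1].mean(),0]);rs=0
K,u=lg["K"],lg["u"]
print("t %.2f H %.4f r %.4f x %.4f | th %.4f w %.4f K %.3f u %.4f"%(t,h,r,x,*x0,K,u),"resid",rs,"F",s["force"].round(2),"grip",round(s["gripper_force"],1),round(s["width"],3))
N=16;ts=t+.1*np.arange(1,N+1);hold=len(lg["plan"])and 0
def roll(d): return sim(t,x0,K,u,np.r_[t,ts],h+np.r_[0,np.cumsum(d)],ts)
if sys.argv[1]=="ramp":
    n=int(sys.argv[3]);d=np.zeros(N);d[:n]=(float(sys.argv[2])-h)/n
else:
    tg,rate,n=float(sys.argv[2]),float(sys.argv[3]),int(sys.argv[4])
    ref=x0[0]+np.clip(tg-x0[0],-rate*(ts-t),rate*(ts-t));rw=np.gradient(ref,.1)
    def c(d):
        X=roll(d);e=X[:,0]-ref;ew=X[:,1]-rw
        return np.r_[e/.03,ew/.1,d/.08,(e[-1]+.9*ew[-1])/.01,np.maximum(abs(X[:,1])-.28,0)/.02]
    d=least_squares(c,np.zeros(N),bounds=(-.14,.14),max_nfev=15).x
rows=[];hh=h;plan=[];er=np.clip(.14-r,-.004,.004)
for i in range(n):
    g=hh+d[i];ex=er/n
    dy=.14*(np.sin(g)-np.sin(hh))+ex*np.sin(h);dz=-.14*(np.cos(g)-np.cos(hh))-ex*np.cos(h)
    rows.append([0,0,round(dy/.025,2),round(dz/.025,2),0,0,0]);hh=g;plan.append(hh)
dd=np.r_[d[:n],np.zeros(N-n)];X=roll(dd)
print("pred",X[:max(n,1)].round(3)[-1],"H->",round(hh,3));print(rows)
lg["plan"]=plan;lg["pred"]=float(X[n-1,0]);json.dump(lg,open("log.json","w"))
E
python3 step.py ramp -0.15 5
```

```text
top 5.3 th -0.4201 n 514 res 0.0010
side 5.35 th -0.4169 n 381 res 0.0016
t 5.40 H -0.4198 r 0.1418 x -0.0653 | th -0.4185 w 0.0000 K 0.250 u 0.0000 resid 0 F [-0.29 -0.13 -0.02] grip 0.0 0.44
pred [-0.42  0.  ] H-> -0.15
[[0, 0, np.float64(0.28), np.float64(-0.1), 0, 0, 0], [0, 0, np.float64(0.29), np.float64(-0.09), 0, 0, 0], [0, 0, np.float64(0.3), np.float64(-0.07), 0, 0, 0], [0, 0, np.float64(0.3), np.float64(-0.06), 0, 0, 0], [0, 0, np.float64(0.3), np.float64(-0.04), 0, 0, 0]]
```

Call:
carry_out:
  commands:
    - [0, 0, 0, 0, 0, 0, 0]
    - [0, 0, 0, 0, 0, 0, 0]
    - [0, 0, 0, 0, 0, 0, 0]
    - [0, 0, 0, 0, 0, 0, 0]
    - [0, 0, 0, 0, 0, 0, 0]

```text
clock: 5.9
position: [0.5186, -0.043, 0.2705]
ee_rot: [-0.373, 3.119, 0.0]
force: [-0.7, -1.2, 0.2]
width: 0.186
gripper_force: 15.0
```

```bash
rm log.json; sed -i 's/round(dy\/.025,2),round(dz\/.025,2)/float(round(dy\/.025,2)),float(round(dz\/.025,2))/' step.py; python3 step.py ramp -0.12 6
```

```text
top 5.9 th -0.4209 n 514 res 0.0011
side 5.95 th -0.4179 n 381 res 0.0016
t 6.00 H -0.4201 r 0.1418 x -0.0653 | th -0.4194 w 0.0000 K 0.250 u 0.0000 resid 0 F [ 0.46 -0.87  0.14] grip 15.0 0.188
pred [-0.42  0.  ] H-> -0.12
[[0, 0, 0.26, -0.1, 0, 0, 0], [0, 0, 0.27, -0.08, 0, 0, 0], [0, 0, 0.27, -0.07, 0, 0, 0], [0, 0, 0.28, -0.06, 0, 0, 0], [0, 0, 0.28, -0.04, 0, 0, 0], [0, 0, 0.28, -0.03, 0, 0, 0]]
```

Call:
carry_out:
  commands:
    - [0, 0, 0.26, -0.1, 0, 0, 0]
    - [0, 0, 0.27, -0.08, 0, 0, 0]
    - [0, 0, 0.27, -0.07, 0, 0, 0]
    - [0, 0, 0.28, -0.06, 0, 0, 0]
    - [0, 0, 0.28, -0.04, 0, 0, 0]
    - [0, 0, 0.28, -0.03, 0, 0, 0]

```text
clock: 6.6
position: [0.5087, -0.0025, 0.2802]
ee_rot: [-0.374, 3.119, 0.0]
force: [-0.8, -3.2, 2.3]
width: 0.192
gripper_force: 15.0
```

```bash
python3 step.py ramp 0.02 6
```

```text
top 6.6 th -0.4203 n 747 res 0.0010
side 6.65 th -0.4167 n 390 res 0.0015
t 6.70 H -0.1103 r 0.1399 x -0.0652 | th -0.4185 w 0.0000 K 0.250 u 0.0000 resid 0 F [-1.63 -1.51  3.42] grip 15.0 0.191
pred [-0.42  0.  ] H-> 0.02
[[0, 0, 0.12, -0.01, 0, 0, 0], [0, 0, 0.12, -0.01, 0, 0, 0], [0, 0, 0.12, -0.01, 0, 0, 0], [0, 0, 0.12, -0.0, 0, 0, 0], [0, 0, 0.12, -0.0, 0, 0, 0], [0, 0, 0.12, 0.0, 0, 0, 0]]
```

Call:
carry_out:
  commands:
    - [0, 0, 0.12, -0.01, 0, 0, 0]
    - [0, 0, 0.12, -0.01, 0, 0, 0]
    - [0, 0, 0.12, -0.01, 0, 0, 0]
    - [0, 0, 0.12, 0, 0, 0, 0]
    - [0, 0, 0.12, 0, 0, 0, 0]
    - [0, 0, 0.12, 0, 0, 0, 0]

```text
clock: 7.3
position: [0.5046, 0.0146, 0.2807]
ee_rot: [0.373, -3.119, -0.0]
force: [-0.5, -2.8, 2.7]
width: 0.187
gripper_force: 15.0
```

```bash
python3 step.py ramp 0.10 6
```

```text
top 7.3 th -0.4197 n 753 res 0.0011
side 7.35 th -0.4166 n 395 res 0.0016
t 7.40 H 0.0127 r 0.1396 x -0.0651 | th -0.4182 w 0.0000 K 0.250 u 0.0000 resid 0 F [-1.1  -1.71 -0.25] grip 15.0 0.188
pred [-0.42  0.  ] H-> 0.1
[[0, 0, 0.08, -0.0, 0, 0, 0], [0, 0, 0.08, 0.0, 0, 0, 0], [0, 0, 0.08, 0.0, 0, 0, 0], [0, 0, 0.08, 0.0, 0, 0, 0], [0, 0, 0.08, 0.0, 0, 0, 0], [0, 0, 0.08, 0.01, 0, 0, 0]]
```

Call:
carry_out:
  commands:
    - [0, 0, 0.08, 0, 0, 0, 0]
    - [0, 0, 0.08, 0, 0, 0, 0]
    - [0, 0, 0.08, 0, 0, 0, 0]
    - [0, 0, 0.08, 0, 0, 0, 0]
    - [0, 0, 0.08, 0, 0, 0, 0]
    - [0, 0, 0.08, 0.01, 0, 0, 0]

```text
clock: 8.0
position: [0.5018, 0.0262, 0.2805]
ee_rot: [-0.373, 3.119, 0.0]
force: [-1.0, -1.4, 0.9]
width: 0.193
gripper_force: 15.0
```

```bash
python3 step.py ramp 0.18 6
```

```text
top 8.0 th -0.4206 n 760 res 0.0010
side 8.05 th -0.4189 n 411 res 0.0017
t 8.10 H 0.0975 r 0.1401 x -0.0650 | th -0.4198 w 0.0000 K 0.250 u 0.0000 resid 0 F [-1.44 -2.18  2.15] grip 15.0 0.189
pred [-0.42  0.  ] H-> 0.18
[[0, 0, 0.08, 0.01, 0, 0, 0], [0, 0, 0.08, 0.01, 0, 0, 0], [0, 0, 0.08, 0.01, 0, 0, 0], [0, 0, 0.08, 0.01, 0, 0, 0], [0, 0, 0.08, 0.01, 0, 0, 0], [0, 0, 0.08, 0.01, 0, 0, 0]]
```

Call:
carry_out:
  commands:
    - [0, 0, 0.08, 0.01, 0, 0, 0]
    - [0, 0, 0.08, 0.01, 0, 0, 0]
    - [0, 0, 0.08, 0.01, 0, 0, 0]
    - [0, 0, 0.08, 0.01, 0, 0, 0]
    - [0, 0, 0.08, 0.01, 0, 0, 0]
    - [0, 0, 0.08, 0.01, 0, 0, 0]

```text
clock: 8.7
position: [0.499, 0.0379, 0.279]
ee_rot: [-0.373, 3.119, 0.0]
force: [0.3, -2.7, 2.1]
width: 0.189
gripper_force: 15.0
```

```bash
python3 step.py ramp 0.25 5
```

```text
top 8.7 th -0.4203 n 753 res 0.0010
side 8.75 th -0.4192 n 442 res 0.0016
t 8.80 H 0.1834 r 0.1404 x -0.0649 | th -0.4198 w 0.0000 K 0.250 u 0.0000 resid 0 F [-1.11 -2.33  3.16] grip 15.0 0.191
pred [-0.42  0.  ] H-> 0.25
[[0, 0, 0.07, 0.02, 0, 0, 0], [0, 0, 0.07, 0.02, 0, 0, 0], [0, 0, 0.07, 0.02, 0, 0, 0], [0, 0, 0.07, 0.02, 0, 0, 0], [0, 0, 0.07, 0.02, 0, 0, 0]]
```

Call:
carry_out:
  commands:
    - [0, 0, 0.08, 0.02, 0, 0, 0]
    - [0, 0, 0.07, 0.02, 0, 0, 0]
    - [0, 0, 0.07, 0.02, 0, 0, 0]
    - [0, 0, 0.07, 0.02, 0, 0, 0]
    - [0, 0, 0.07, 0.02, 0, 0, 0]

```text
clock: 9.3
position: [0.4969, 0.0466, 0.2765]
ee_rot: [-0.373, 3.119, 0.0]
force: [-0.2, -1.4, 2.6]
width: 0.188
gripper_force: 15.0
```

```bash
python3 step.py ramp 0.33 5
```

```text
top 9.3 th -0.4155 n 759 res 0.0010
side 9.35 th -0.4096 n 480 res 0.0018
t 9.40 H 0.2499 r 0.1398 x -0.0649 | th -0.4125 w 0.0000 K 0.250 u 0.0000 resid 0 F [-0.52 -1.66  4.56] grip 15.0 0.188
pred [-0.405  0.038] H-> 0.33
[[0, 0, 0.09, 0.02, 0, 0, 0], [0, 0, 0.09, 0.02, 0, 0, 0], [0, 0, 0.09, 0.02, 0, 0, 0], [0, 0, 0.09, 0.03, 0, 0, 0], [0, 0, 0.09, 0.03, 0, 0, 0]]
```

```bash
sed -i 's/max()>-.40 and/max()>-.413 and/' step.py; python3 -c "
import json;l=json.load(open('log.json'));l['plan']=[];l['u']=.006;l['pred']=-.4;json.dump(l,open('log.json','w'))"; python3 step.py mpc 0.01 0.15 4
```

```text
top 9.4 th -0.4113 n 760 res 0.0010
side 9.45 th -0.4063 n 477 res 0.0016
t 9.50 H 0.2476 r 0.1397 x -0.0650 | th -0.4047 w 0.0542 K 0.247 u 0.0097 resid [ 0.0003 -0.0008  0.0018 -0.0023  0.0016 -0.001 ] F [-0.96 -1.67  3.54] grip 15.0 0.194
pred [-0.36   0.157] H-> 0.289
[[0, 0, 0.42, 0.12, 0, 0, 0], [0, 0, 0.09, 0.03, 0, 0, 0], [0, 0, -0.09, -0.03, 0, 0, 0], [0, 0, -0.19, -0.06, 0, 0, 0]]
```

Call:
carry_out:
  commands:
    - [0, 0, 0.42, 0.12, 0, 0, 0]
    - [0, 0, 0.09, 0.03, 0, 0, 0]
    - [0, 0, -0.09, -0.03, 0, 0, 0]
    - [0, 0, -0.19, -0.06, 0, 0, 0]

```text
clock: 9.9
position: [0.4954, 0.0527, 0.2748]
ee_rot: [0.375, -3.119, -0.001]
force: [-0.6, 1.1, 1.8]
width: 0.196
gripper_force: 15.0
```

```bash
python3 step.py mpc 0.01 0.15 4
```

```text
top 9.9 th -0.3637 n 738 res 0.0010
side 9.95 th -0.3531 n 489 res 0.0015
t 10.00 H 0.2861 r 0.1399 x -0.0649 | th -0.3455 w 0.1736 K 0.246 u 0.0094 resid [ 0.0014 -0.0028  0.0009 -0.0018  0.0017 -0.0009] F [-0.08  1.43  0.63] grip 15.0 0.191
pred [-0.279  0.153] H-> 0.104
[[0, 0, -0.48, -0.12, 0, 0, 0], [0, 0, -0.29, -0.05, 0, 0, 0], [0, 0, -0.16, -0.02, 0, 0, 0], [0, 0, -0.07, -0.01, 0, 0, 0]]
```

Tracking works well, so I continue.

Call:
carry_out:
  commands:
    - [0, 0, -0.48, -0.12, 0, 0, 0]
    - [0, 0, -0.29, -0.05, 0, 0, 0]
    - [0, 0, -0.16, -0.02, 0, 0, 0]
    - [0, 0, -0.07, -0.01, 0, 0, 0]

```text
clock: 10.4
position: [0.5017, 0.0269, 0.2802]
ee_rot: [-0.371, 3.119, 0.0]
force: [-1.1, 2.6, 0.7]
width: 0.192
gripper_force: 15.0
```

```bash
python3 step.py mpc 0.01 0.15 5
```

```text
top 10.4 th -0.2762 n 732 res 0.0012
side 10.45 th -0.2675 n 435 res 0.0013
t 10.50 H 0.1042 r 0.1398 x -0.0650 | th -0.2608 w 0.1522 K 0.248 u 0.0101 resid [ 0.0011 -0.0015  0.0025  0.0001  0.     -0.0009] F [-0.3   1.13  1.97] grip 15.0 0.189
pred [-0.186  0.15 ] H-> 0.086
[[0, 0, 0.01, 0.0, 0, 0, 0], [0, 0, -0.01, -0.0, 0, 0, 0], [0, 0, -0.02, -0.0, 0, 0, 0], [0, 0, -0.04, -0.0, 0, 0, 0], [0, 0, -0.05, -0.01, 0, 0, 0]]
```

Call:
carry_out:
  commands:
    - [0, 0, 0.01, 0, 0, 0, 0]
    - [0, 0, -0.01, 0, 0, 0, 0]
    - [0, 0, -0.02, 0, 0, 0, 0]
    - [0, 0, -0.04, 0, 0, 0, 0]
    - [0, 0, -0.05, -0.01, 0, 0, 0]

```text
clock: 11.0
position: [0.502, 0.0252, 0.2802]
ee_rot: [-0.374, 3.119, 0.0]
force: [-0.2, 1.3, 0.9]
width: 0.188
gripper_force: 15.0
```

```bash
python3 step.py mpc 0.01 0.15 5
```

```text
top 11.0 th -0.1826 n 703 res 0.0012
side 11.05 th -0.1710 n 448 res 0.0015
t 11.10 H 0.0867 r 0.1397 x -0.0650 | th -0.1648 w 0.1656 K 0.253 u 0.0122 resid [ 0.0025  0.0001  0.0007 -0.      0.0014 -0.002 ] F [-0.31  0.96  2.46] grip 15.0 0.187
pred [-0.085  0.153] H-> -0.004
[[0, 0, -0.19, -0.02, 0, 0, 0], [0, 0, -0.12, -0.01, 0, 0, 0], [0, 0, -0.08, -0.0, 0, 0, 0], [0, 0, -0.06, -0.0, 0, 0, 0], [0, 0, -0.06, -0.0, 0, 0, 0]]
```

Call:
carry_out:
  commands:
    - [0, 0, -0.19, -0.02, 0, 0, 0]
    - [0, 0, -0.12, -0.01, 0, 0, 0]
    - [0, 0, -0.08, 0, 0, 0, 0]
    - [0, 0, -0.06, 0, 0, 0, 0]
    - [0, 0, -0.06, 0, 0, 0, 0]

```text
clock: 11.6
position: [0.5051, 0.0126, 0.2809]
ee_rot: [0.373, -3.119, -0.0]
force: [-0.8, 1.4, 3.3]
width: 0.19
gripper_force: 15.0
```

```bash
python3 step.py mpc 0.01 0.12 4
```

```text
top 11.6 th -0.0873 n 683 res 0.0012
side 11.65 th -0.0788 n 435 res 0.0014
t 11.70 H -0.0056 r 0.1400 x -0.0650 | th -0.0716 w 0.1480 K 0.251 u 0.0116 resid [ 0.0006 -0.0002  0.0011 -0.0024  0.0008 -0.0003] F [0.24 1.04 1.94] grip 15.0 0.184
pred [-0.02   0.105] H-> -0.108
[[0, 0, -0.2, 0.0, 0, 0, 0], [0, 0, -0.14, 0.01, 0, 0, 0], [0, 0, -0.12, 0.01, 0, 0, 0], [0, 0, -0.11, 0.01, 0, 0, 0]]
```

Call:
carry_out:
  commands:
    - [0, 0, -0.2, 0, 0, 0, 0]
    - [0, 0, -0.14, 0.01, 0, 0, 0]
    - [0, 0, -0.12, 0.01, 0, 0, 0]
    - [0, 0, -0.11, 0.01, 0, 0, 0]

```text
clock: 12.1
position: [0.5085, -0.0016, 0.2802]
ee_rot: [0.373, -3.119, -0.0]
force: [0.4, 2.0, -0.0]
width: 0.19
gripper_force: 15.0
```

```bash
python3 step.py mpc 0.01 0.12 5
```

```text
top 12.1 th -0.0247 n 682 res 0.0011
side 12.15 th -0.0207 n 442 res 0.0012
t 12.20 H -0.1100 r 0.1400 x -0.0652 | th -0.0161 w 0.0800 K 0.246 u 0.0103 resid [ 0.0016 -0.0019  0.0002 -0.0011  0.      0.0005] F [-0.03  1.6   0.81] grip 15.0 0.192
pred [0.008 0.02 ] H-> -0.119
[[0, 0, 0.01, -0.0, 0, 0, 0], [0, 0, -0.05, 0.01, 0, 0, 0], [0, 0, -0.04, 0.01, 0, 0, 0], [0, 0, -0.0, 0.0, 0, 0, 0], [0, 0, 0.03, -0.0, 0, 0, 0]]
```

Call:
carry_out:
  commands:
    - [0, 0, 0.01, 0, 0, 0, 0]
    - [0, 0, -0.05, 0.01, 0, 0, 0]
    - [0, 0, -0.04, 0.01, 0, 0, 0]
    - [0, 0, 0, 0, 0, 0, 0]
    - [0, 0, 0.03, 0, 0, 0, 0]

```text
clock: 12.7
position: [0.5087, -0.0026, 0.2799]
ee_rot: [-0.373, 3.119, -0.0]
force: [-0.8, -0.0, 6.2]
width: 0.188
gripper_force: 15.0
```

```bash
python3 step.py mpc 0.01 0.1 6
```

```text
top 12.7 th 0.0089 n 677 res 0.0012
side 12.75 th 0.0106 n 446 res 0.0012
t 12.80 H -0.1158 r 0.1398 x -0.0652 | th 0.0109 w 0.0140 K 0.247 u 0.0105 resid [ 0.0002 -0.0011  0.0003  0.0008  0.0002 -0.0005] F [-1.32 -0.22  5.04] grip 15.0 0.189
pred [ 0.011 -0.004] H-> -0.08
[[0, 0, 0.02, -0.0, 0, 0, 0], [0, 0, 0.04, -0.01, 0, 0, 0], [0, 0, 0.04, -0.01, 0, 0, 0], [0, 0, 0.04, -0.0, 0, 0, 0], [0, 0, 0.03, -0.0, 0, 0, 0], [0, 0, 0.02, -0.0, 0, 0, 0]]
```

Settled within the band. I'll keep holding in longer steps and check the alignment by image.

Call:
carry_out:
  commands:
    - [0, 0, 0.02, 0, 0, 0, 0]
    - [0, 0, 0.04, -0.01, 0, 0, 0]
    - [0, 0, 0.04, -0.01, 0, 0, 0]
    - [0, 0, 0.04, 0, 0, 0, 0]
    - [0, 0, 0.03, 0, 0, 0, 0]
    - [0, 0, 0.02, 0, 0, 0, 0]

```text
clock: 13.4
position: [0.5077, 0.0018, 0.2804]
ee_rot: [-0.373, 3.119, -0.001]
force: [-1.4, -2.9, 5.5]
width: 0.19
gripper_force: 15.0
```

```bash
sed -i 's/L=blkpts(n,arm.get_image(n),P)/img=arm.get_image(n);np.savez(f"last_{n}.npz",**img);L=blkpts(n,img,P)/' step.py; python3 step.py mpc 0.01 0.1 6
python3 - <<'E'
from h import *
import cv2
a=np.load("last_side.npz")["pixels"][130:230,295:395,::-1];b=np.load("last_top.npz")["pixels"][130:230,270:370,::-1]
cv2.imwrite("pics/al.png",cv2.resize(np.hstack([a,b]),None,fx=4,fy=4,interpolation=cv2.INTER_CUBIC))
P=np.load("P.npy");Q=np.load("Q.npy")
for i,n in enumerate(("side","top")):
    L,c,uv=cloud(n,np.load(f"last_{n}.npz"),P);m=(L[:,2]>.295)&(L[:,2]<.333)&(abs(L[:,1])<.04)&(L[:,0]>-.01)&(L[:,0]<.06)
    a=np.arctan2(L[m][:,1]-Q[i][0],L[m][:,2]-.16)
    for lo,hi in((-.01,.013),(.013,.06)):
        k=(L[m][:,0]>=lo)&(L[m][:,0]<hi);print(n,lo,k.sum(),np.median(a[k]) if k.any() else 0)
E
```

```text
top 13.4 th 0.0104 n 673 res 0.0012
side 13.45 th 0.0110 n 446 res 0.0013
t 13.50 H -0.0840 r 0.1399 x -0.0652 | th 0.0103 w -0.0058 K 0.249 u 0.0106 resid [ 0.0002  0.0007  0.0003 -0.0005  0.0004 -0.0004] F [-1.23 -1.66  5.15] grip 15.0 0.194
pred [0.009 0.001] H-> -0.073
[[0, 0, 0.04, -0.0, 0, 0, 0], [0, 0, 0.02, -0.0, 0, 0, 0], [0, 0, 0.01, -0.0, 0, 0, 0], [0, 0, -0.0, -0.0, 0, 0, 0], [0, 0, -0.01, -0.0, 0, 0, 0], [0, 0, -0.01, -0.0, 0, 0, 0]]
side -0.01 20 -0.003237824717608389
side 0.013 46 -0.007223603102751983
top -0.01 0 0
top 0.013 0 0
```

View pics/al.png

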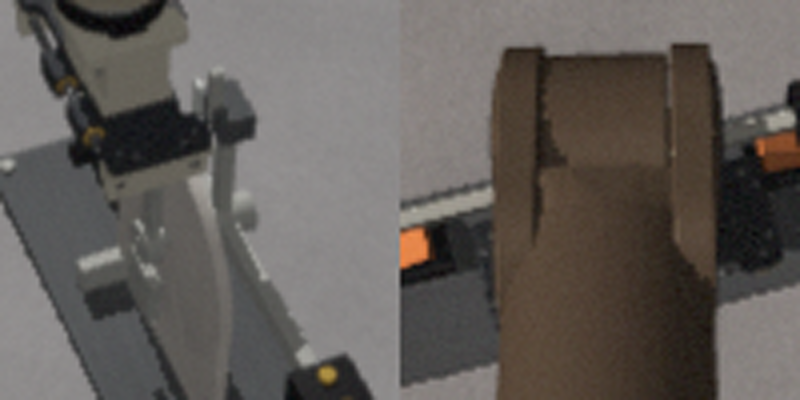

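The side crop shows the tab at (200,95) px and the pointer at (218,85) px, side by side and parallel. The depth points put both within about 0.005 rad of each other, so I keep holding.

Call:
carry_out:
  commands:
    - [0, 0, 0.04, 0, 0, 0, 0]
    - [0, 0, 0.02, 0, 0, 0, 0]
    - [0, 0, 0.01, 0, 0, 0, 0]
    - [0, 0, 0, 0, 0, 0, 0]
    - [0, 0, -0.01, 0, 0, 0, 0]
    - [0, 0, -0.01, 0, 0, 0, 0]

```text
clock: 14.1
position: [0.5073, 0.003, 0.2804]
ee_rot: [-0.373, 3.119, -0.001]
force: [-0.7, -1.0, 6.0]
width: 0.189
gripper_force: 15.0
```

```bash
python3 step.py mpc 0.01 0.1 7
```

```text
top 14.1 th 0.0092 n 677 res 0.0012
side 14.15 th 0.0108 n 439 res 0.0013
t 14.20 H -0.0752 r 0.1398 x -0.0652 | th 0.0101 w 0.0016 K 0.249 u 0.0107 resid [-0.     -0.0007  0.0006 -0.0002  0.0007 -0.0008] F [-1.71 -3.39  5.16] grip 15.0 0.191
pred [ 0.01  -0.001] H-> -0.079
[[0, 0, -0.02, -0.0, 0, 0, 0], [0, 0, -0.01, -0.0, 0, 0, 0], [0, 0, -0.0, -0.0, 0, 0, 0], [0, 0, -0.0, -0.0, 0, 0, 0], [0, 0, 0.0, -0.0, 0, 0, 0], [0, 0, 0.0, -0.0, 0, 0, 0], [0, 0, 0.0, -0.0, 0, 0, 0]]
```

Call:
carry_out:
  commands:
    - [0, 0, -0.02, 0, 0, 0, 0]
    - [0, 0, -0.01, 0, 0, 0, 0]
    - [0, 0, 0, 0, 0, 0, 0]
    - [0, 0, 0, 0, 0, 0, 0]
    - [0, 0, 0, 0, 0, 0, 0]
    - [0, 0, 0, 0, 0, 0, 0]
    - [0, 0, 0, 0, 0, 0, 0]

```text
clock: 14.9
position: [0.5075, 0.0024, 0.2803]
ee_rot: [-0.373, 3.119, -0.001]
force: [-0.9, -0.9, 5.0]
width: 0.19
gripper_force: 15.0
```

```bash
python3 step.py mpc 0.01 0.1 7
```

```text
top 14.9 th 0.0097 n 676 res 0.0011
side 14.95 th 0.0114 n 441 res 0.0014
t 15.00 H -0.0796 r 0.1398 x -0.0652 | th 0.0104 w -0.0008 K 0.249 u 0.0107 resid [ 0.0007 -0.0002  0.0009 -0.0007  0.0008 -0.0009] F [-1.68 -2.49  5.1 ] grip 15.0 0.188
pred [ 0.01 -0.  ] H-> -0.078
[[0, 0, 0.0, -0.0, 0, 0, 0], [0, 0, 0.0, -0.0, 0, 0, 0], [0, 0, 0.0, -0.0, 0, 0, 0], [0, 0, 0.0, -0.0, 0, 0, 0], [0, 0, 0.0, -0.0, 0, 0, 0], [0, 0, 0.0, -0.0, 0, 0, 0], [0, 0, 0.0, -0.0, 0, 0, 0]]
```

Call:
carry_out:
  commands:
    - [0, 0, 0, 0, 0, 0, 0]
    - [0, 0, 0, 0, 0, 0, 0]
    - [0, 0, 0, 0, 0, 0, 0]
    - [0, 0, 0, 0, 0, 0, 0]
    - [0, 0, 0, 0, 0, 0, 0]
    - [0, 0, 0, 0, 0, 0, 0]
    - [0, 0, 0, 0, 0, 0, 0]

```text
clock: 15.7
position: [0.5075, 0.0024, 0.2803]
ee_rot: [-0.373, 3.119, -0.001]
force: [-2.7, -0.7, 4.7]
width: 0.185
gripper_force: 15.0
```

```bash
python3 step.py mpc 0.01 0.1 8
```

```text
top 15.7 th 0.0106 n 673 res 0.0011
side 15.75 th 0.0097 n 444 res 0.0013
t 15.80 H -0.0794 r 0.1398 x -0.0652 | th 0.0100 w -0.0009 K 0.249 u 0.0107 resid [ 0.0008 -0.0007  0.0009 -0.0008 -0.0004  0.0004] F [-1.6  -2.53  4.34] grip 15.0 0.189
pred [0.01 0.  ] H-> -0.078
[[0, 0, 0.01, -0.0, 0, 0, 0], [0, 0, 0.0, -0.0, 0, 0, 0], [0, 0, 0.0, -0.0, 0, 0, 0], [0, 0, -0.0, -0.0, 0, 0, 0], [0, 0, -0.0, -0.0, 0, 0, 0], [0, 0, -0.0, -0.0, 0, 0, 0], [0, 0, -0.0, -0.0, 0, 0, 0], [0, 0, -0.0, -0.0, 0, 0, 0]]
```

Call:
carry_out:
  commands:
    - [0, 0, 0.01, 0, 0, 0, 0]
    - [0, 0, 0, 0, 0, 0, 0]
    - [0, 0, 0, 0, 0, 0, 0]
    - [0, 0, 0, 0, 0, 0, 0]
    - [0, 0, 0, 0, 0, 0, 0]
    - [0, 0, 0, 0, 0, 0, 0]
    - [0, 0, 0, 0, 0, 0, 0]
    - [0, 0, 0, 0, 0, 0, 0]

```text
clock: 16.6
position: [0.5074, 0.0026, 0.2803]
ee_rot: [-0.373, 3.119, -0.001]
force: [-1.9, -1.2, 4.7]
width: 0.191
gripper_force: 15.0
```

```bash
python3 step.py mpc 0.01 0.1 8
```

```text
top 16.6 th 0.0112 n 669 res 0.0012
side 16.65 th 0.0115 n 447 res 0.0013
t 16.70 H -0.0776 r 0.1398 x -0.0652 | th 0.0114 w 0.0019 K 0.249 u 0.0109 resid [ 0.0007 -0.0009 -0.0002  0.0007 -0.     -0.0002] F [-2.21 -1.45  5.35] grip 15.0 0.19
pred [ 0.01  -0.002] H-> -0.08
[[0, 0, -0.03, 0.0, 0, 0, 0], [0, 0, -0.01, -0.0, 0, 0, 0], [0, 0, -0.0, -0.0, 0, 0, 0], [0, 0, 0.0, -0.0, 0, 0, 0], [0, 0, 0.01, -0.0, 0, 0, 0], [0, 0, 0.01, -0.0, 0, 0, 0], [0, 0, 0.01, -0.0, 0, 0, 0], [0, 0, 0.01, -0.0, 0, 0, 0]]
```

Call:
carry_out:
  commands:
    - [0, 0, -0.03, 0, 0, 0, 0]
    - [0, 0, -0.01, 0, 0, 0, 0]
    - [0, 0, 0, 0, 0, 0, 0]
    - [0, 0, 0, 0, 0, 0, 0]
    - [0, 0, 0.01, 0, 0, 0, 0]
    - [0, 0, 0.01, 0, 0, 0, 0]
    - [0, 0, 0.01, 0, 0, 0, 0]
    - [0, 0, 0.01, 0, 0, 0, 0]

```text
clock: 17.5
position: [0.5075, 0.0027, 0.2804]
ee_rot: [-0.373, 3.119, -0.0]
force: [-2.1, -2.5, 5.9]
width: 0.189
gripper_force: 15.0
```

```bash
python3 step.py mpc 0.01 0.1 8
```

```text
top 17.5 th 0.0101 n 673 res 0.0012
side 17.55 th 0.0124 n 445 res 0.0014
t 17.60 H -0.0776 r 0.1398 x -0.0652 | th 0.0113 w 0.0006 K 0.250 u 0.0109 resid [-0.0003  0.0005 -0.     -0.0002  0.0012 -0.0011] F [-1.69 -0.95  5.61] grip 15.0 0.188
pred [ 0.01  -0.001] H-> -0.08
[[0, 0, -0.02, 0.0, 0, 0, 0], [0, 0, -0.01, -0.0, 0, 0, 0], [0, 0, -0.0, -0.0, 0, 0, 0], [0, 0, 0.0, -0.0, 0, 0, 0], [0, 0, 0.01, -0.0, 0, 0, 0], [0, 0, 0.01, -0.0, 0, 0, 0], [0, 0, 0.0, -0.0, 0, 0, 0], [0, 0, 0.0, -0.0, 0, 0, 0]]
```

Call:
carry_out:
  commands:
    - [0, 0, -0.02, 0, 0, 0, 0]
    - [0, 0, -0.01, 0, 0, 0, 0]
    - [0, 0, 0, 0, 0, 0, 0]
    - [0, 0, 0, 0, 0, 0, 0]
    - [0, 0, 0.01, 0, 0, 0, 0]
    - [0, 0, 0.01, 0, 0, 0, 0]
    - [0, 0, 0, 0, 0, 0, 0]
    - [0, 0, 0, 0, 0, 0, 0]

```text
clock: 18.4
position: [0.5075, 0.0025, 0.2804]
ee_rot: [-0.373, 3.119, -0.0]
force: [-2.4, -2.0, 6.0]
width: 0.189
gripper_force: 15.0
```

```bash
python3 step.py mpc 0.418 0.13 5
```

```text
top 18.4 th 0.0090 n 673 res 0.0012
side 18.45 th 0.0104 n 445 res 0.0013
t 18.50 H -0.0787 r 0.1398 x -0.0652 | th 0.0097 w -0.0014 K 0.250 u 0.0108 resid [ 0.0001 -0.      0.001  -0.0013  0.0008 -0.0006] F [-1.54 -1.94  5.98] grip 15.0 0.19
pred [0.053 0.154] H-> 0.035
[[0, 0, 0.78, -0.01, 0, 0, 0], [0, 0, 0.35, 0.03, 0, 0, 0], [0, 0, -0.0, -0.0, 0, 0, 0], [0, 0, -0.2, -0.02, 0, 0, 0], [0, 0, -0.29, -0.02, 0, 0, 0]]
```

Call:
carry_out:
  commands:
    - [0, 0, 0.78, -0.01, 0, 0, 0]
    - [0, 0, 0.35, 0.03, 0, 0, 0]
    - [0, 0, 0, 0, 0, 0, 0]
    - [0, 0, -0.2, -0.02, 0, 0, 0]
    - [0, 0, -0.29, -0.02, 0, 0, 0]

```text
clock: 19.0
position: [0.5038, 0.0182, 0.2807]
ee_rot: [0.374, -3.119, -0.001]
force: [-0.8, 1.3, 1.1]
width: 0.192
gripper_force: 15.0
```

```bash
python3 step.py mpc 0.418 0.13 5
```

```text
top 19.0 th 0.0519 n 676 res 0.0011
side 19.05 th 0.0605 n 443 res 0.0013
t 19.10 H 0.0247 r 0.1399 x -0.0650 | th 0.0686 w 0.1727 K 0.250 u 0.0109 resid [ 0.001  -0.0013  0.0009 -0.0004  0.0002 -0.0004] F [-0.92  1.51  1.78] grip 15.0 0.191
pred [0.168 0.212] H-> -0.12
[[0, 0, -0.21, -0.0, 0, 0, 0], [0, 0, -0.18, 0.0, 0, 0, 0], [0, 0, -0.16, 0.01, 0, 0, 0], [0, 0, -0.14, 0.01, 0, 0, 0], [0, 0, -0.12, 0.01, 0, 0, 0]]
```

Call:
carry_out:
  commands:
    - [0, 0, -0.26, 0, 0, 0, 0]
    - [0, 0, -0.22, 0, 0, 0, 0]
    - [0, 0, -0.18, 0.01, 0, 0, 0]
    - [0, 0, -0.14, 0.01, 0, 0, 0]
    - [0, 0, -0.12, 0.01, 0, 0, 0]

```text
clock: 19.6
position: [0.5092, -0.0045, 0.2799]
ee_rot: [0.373, -3.119, -0.0]
force: [0.7, 2.4, 2.0]
width: 0.189
gripper_force: 15.0
```

```bash
python3 step.py mpc 0.418 0.1 4
```

```text
top 19.6 th 0.1656 n 679 res 0.0012
side 19.65 th 0.1766 n 443 res 0.0014
t 19.70 H -0.1311 r 0.1402 x -0.0652 | th 0.1867 w 0.2087 K 0.250 u 0.0108 resid [ 0.001  -0.0004  0.     -0.0006  0.0005 -0.0003] F [-0.58  1.25  1.79] grip 15.0 0.19
pred [0.253 0.108] H-> -0.378
[[0, 0, -0.49, 0.09, 0, 0, 0], [0, 0, -0.4, 0.11, 0, 0, 0], [0, 0, -0.29, 0.1, 0, 0, 0], [0, 0, -0.16, 0.06, 0, 0, 0]]
```

Call:
carry_out:
  commands:
    - [0, 0, -0.49, 0.09, 0, 0, 0]
    - [0, 0, -0.4, 0.11, 0, 0, 0]
    - [0, 0, -0.29, 0.1, 0, 0, 0]
    - [0, 0, -0.16, 0.06, 0, 0, 0]

```text
clock: 20.1
position: [0.5172, -0.0377, 0.2707]
ee_rot: [0.371, -3.119, 0.0]
force: [-0.5, 1.3, 0.9]
width: 0.187
gripper_force: 15.0
```

```bash
python3 step.py mpc 0.418 0.1 4
```

```text
top 20.1 th 0.2471 n 591 res 0.0012
side 20.15 th 0.2531 n 453 res 0.0011
t 20.20 H -0.3816 r 0.1397 x -0.0654 | th 0.2562 w 0.0641 K 0.245 u 0.0108 resid [ 0.0003 -0.0004 -0.0004 -0.0014  0.0014 -0.0004] F [-0.7   1.33  2.58] grip 15.0 0.189
pred [0.286 0.095] H-> -0.163
[[0, 0, 0.66, -0.22, 0, 0, 0], [0, 0, 0.36, -0.08, 0, 0, 0], [0, 0, 0.15, -0.03, 0, 0, 0], [0, 0, 0.01, -0.0, 0, 0, 0]]
```

Call:
carry_out:
  commands:
    - [0, 0, 0.66, -0.22, 0, 0, 0]
    - [0, 0, 0.36, -0.08, 0, 0, 0]
    - [0, 0, 0.15, -0.03, 0, 0, 0]
    - [0, 0, 0.01, 0, 0, 0, 0]

```text
clock: 20.6
position: [0.51, -0.0077, 0.2793]
ee_rot: [-0.375, 3.119, -0.0]
force: [-1.2, -1.5, 0.9]
width: 0.189
gripper_force: 15.0
```

```bash
python3 step.py mpc 0.418 0.1 4
```

```text
top 20.6 th 0.2818 n 653 res 0.0012
side 20.65 th 0.2876 n 452 res 0.0013
t 20.70 H -0.1588 r 0.1400 x -0.0651 | th 0.2923 w 0.1032 K 0.244 u 0.0105 resid [ 0.0001 -0.0009  0.0009 -0.0011  0.0007 -0.0004] F [ 1.02 -0.93  1.54] grip 15.0 0.191
pred [0.335 0.103] H-> -0.258
[[0, 0, -0.23, 0.04, 0, 0, 0], [0, 0, -0.15, 0.03, 0, 0, 0], [0, 0, -0.1, 0.02, 0, 0, 0], [0, 0, -0.06, 0.02, 0, 0, 0]]
```

Call:
carry_out:
  commands:
    - [0, 0, -0.23, 0.04, 0, 0, 0]
    - [0, 0, -0.15, 0.03, 0, 0, 0]
    - [0, 0, -0.1, 0.02, 0, 0, 0]
    - [0, 0, -0.06, 0.02, 0, 0, 0]

```text
clock: 21.1
position: [0.5133, -0.0214, 0.2764]
ee_rot: [0.372, -3.119, -0.0]
force: [-0.5, 0.7, 2.6]
width: 0.19
gripper_force: 15.0
```

```bash
python3 step.py mpc 0.43 0.1 5
```

```text
top 21.1 th 0.3348 n 628 res 0.0011
side 21.15 th 0.3399 n 456 res 0.0011
t 21.20 H -0.2572 r 0.1400 x -0.0652 | th 0.3451 w 0.1024 K 0.244 u 0.0106 resid [ 0.0009 -0.0011  0.0007 -0.0004 -0.      0.    ] F [-0.18  0.95  2.43] grip 15.0 0.192
pred [0.395 0.1  ] H-> -0.277
[[0, 0, -0.04, 0.01, 0, 0, 0], [0, 0, -0.03, 0.01, 0, 0, 0], [0, 0, -0.02, 0.01, 0, 0, 0], [0, 0, -0.01, 0.0, 0, 0, 0], [0, 0, -0.01, 0.0, 0, 0, 0]]
```

Call:
carry_out:
  commands:
    - [0, 0, -0.04, 0.01, 0, 0, 0]
    - [0, 0, -0.03, 0.01, 0, 0, 0]
    - [0, 0, -0.02, 0.01, 0, 0, 0]
    - [0, 0, -0.01, 0, 0, 0, 0]
    - [0, 0, -0.01, 0, 0, 0, 0]

```text
clock: 21.7
position: [0.5139, -0.0236, 0.2756]
ee_rot: [0.373, -3.119, -0.0]
force: [-0.6, 1.9, -0.2]
width: 0.189
gripper_force: 15.0
```

```bash
python3 step.py ramp -0.27 4
```

```text
top 21.7 th 0.3973 n 661 res 0.0012
side 21.75 th 0.4037 n 457 res 0.0011
t 21.80 H -0.2747 r 0.1399 x -0.0652 | th 0.4085 w 0.1089 K 0.247 u 0.0098 resid [ 0.0005 -0.0005  0.0003  0.0004  0.0004 -0.0007] F [-0.12  2.53  0.63] grip 15.0 0.192
pred [0.42 0.  ] H-> -0.27
[[0, 0, 0.01, -0.0, 0, 0, 0], [0, 0, 0.01, -0.0, 0, 0, 0], [0, 0, 0.01, -0.0, 0, 0, 0], [0, 0, 0.01, -0.0, 0, 0, 0]]
```

Call:
carry_out:
  commands:
    - [0, 0, 0.01, 0, 0, 0, 0]
    - [0, 0, 0.01, 0, 0, 0, 0]
    - [0, 0, 0.01, 0, 0, 0, 0]
    - [0, 0, 0.01, 0, 0, 0, 0]

```text
clock: 22.2
position: [0.5137, -0.0229, 0.2758]
ee_rot: [-0.373, 3.119, -0.0]
force: [-0.9, 1.0, 2.6]
width: 0.189
gripper_force: 15.0
```

```bash
python3 step.py ramp 0.0 8
```

```text
top 22.2 th 0.4205 n 665 res 0.0012
side 22.25 th 0.4204 n 458 res 0.0011
t 22.30 H -0.2692 r 0.1399 x -0.0652 | th 0.4200 w 0.0000 K 0.248 u 0.0095 resid [ 0.0001  0.0002  0.0005 -0.0005 -0.0005 -0.0004] F [-0.91  0.32  2.88] grip 15.0 0.187
pred [0.42 0.  ] H-> 0.0
[[0, 0, 0.18, -0.05, 0, 0, 0], [0, 0, 0.18, -0.04, 0, 0, 0], [0, 0, 0.19, -0.04, 0, 0, 0], [0, 0, 0.19, -0.03, 0, 0, 0], [0, 0, 0.19, -0.02, 0, 0, 0], [0, 0, 0.19, -0.02, 0, 0, 0], [0, 0, 0.19, -0.01, 0, 0, 0], [0, 0, 0.19, -0.0, 0, 0, 0]]
```

The rocker is on the left stop. I'll bring the handle gently to its neutral lean of 0.42, where the spring is slack, before letting go.

Call:
carry_out:
  commands:
    - [0, 0, 0.18, -0.05, 0, 0, 0]
    - [0, 0, 0.18, -0.04, 0, 0, 0]
    - [0, 0, 0.19, -0.04, 0, 0, 0]
    - [0, 0, 0.19, -0.03, 0, 0, 0]
    - [0, 0, 0.19, -0.02, 0, 0, 0]
    - [0, 0, 0.19, -0.02, 0, 0, 0]
    - [0, 0, 0.19, -0.01, 0, 0, 0]
    - [0, 0, 0.19, 0, 0, 0, 0]

```text
clock: 23.1
position: [0.5048, 0.014, 0.281]
ee_rot: [-0.373, 3.119, 0.0]
force: [0.8, -1.8, 1.4]
width: 0.189
gripper_force: 15.0
```

```bash
python3 step.py ramp 0.42 8
```

```text
top 23.1 th 0.4210 n 684 res 0.0012
side 23.15 th 0.4198 n 455 res 0.0013
t 23.20 H 0.0095 r 0.1400 x -0.0650 | th 0.4200 w 0.0000 K 0.249 u 0.0093 resid [ 0.0005 -0.0005 -0.0005 -0.0004 -0.001   0.0002] F [ 0.39 -0.5   1.61] grip 15.0 0.191
pred [0.42 0.  ] H-> 0.42
[[0, 0, 0.29, 0.01, 0, 0, 0], [0, 0, 0.29, 0.02, 0, 0, 0], [0, 0, 0.28, 0.04, 0, 0, 0], [0, 0, 0.28, 0.05, 0, 0, 0], [0, 0, 0.28, 0.07, 0, 0, 0], [0, 0, 0.28, 0.08, 0, 0, 0], [0, 0, 0.27, 0.1, 0, 0, 0], [0, 0, 0.27, 0.11, 0, 0, 0]]
```

Call:
carry_out:
  commands:
    - [0, 0, 0.29, 0.01, 0, 0, 0]
    - [0, 0, 0.29, 0.02, 0, 0, 0]
    - [0, 0, 0.28, 0.04, 0, 0, 0]
    - [0, 0, 0.28, 0.05, 0, 0, 0]
    - [0, 0, 0.28, 0.07, 0, 0, 0]
    - [0, 0, 0.28, 0.08, 0, 0, 0]
    - [0, 0, 0.27, 0.1, 0, 0, 0]
    - [0, 0, 0.27, 0.11, 0, 0, 0]

```text
clock: 24.0
position: [0.4914, 0.0686, 0.2687]
ee_rot: [0.373, -3.119, 0.0]
force: [1.1, -1.4, 0.5]
width: 0.19
gripper_force: 15.0
```

Call:
carry_out:
  commands:
    - [0.3, 0, 0, 0, 0, 0, 0]
    - [0.4, 0, 0, 0, 0, 0, 0]
    - [1, 0, 0, 0, 0, 0, 0]
    - [1, 0, 0, 0, 0, 0, 0]
    - [1, 0, 0, 0, 0, 0, 0]
    - [1, 0, 0, 0, 0, 0, 0]
    - [1, 0, 0, 0, 0, 0, 0]
    - [1, 0, 0, 0, 0, 0, 0]

```text
clock: 24.8
position: [0.4916, 0.068, 0.269]
ee_rot: [-0.373, 3.119, 0.0]
force: [1.1, -1.0, -0.5]
width: 0.837
gripper_force: 0.0
```

```bash
python3 go.py .42 0
```

```text
24.8 [-0.57  0.19  0.38  1.84 -0.08  1.13  1.65] [0.4916 0.068  0.269 ] [ 0.     0.001 -0.035] [0.044 0.028 0.008] [ 1.09 -0.95 -0.5 ] 0.8368999430030545 0.0
```

Released. I'll lift straight up and check.

Call:
carry_out:
  commands:
    - [1, 0, 0, -0.3, 0, 0, 0]
    - [1, 0, 0, -0.6, 0, 0, 0]
    - [1, 0, 0, -0.8, 0, 0, 0]
    - [1, 0, 0, -0.8, 0, 0, 0]
    - [1, 0, 0, -0.8, 0, 0, 0]
    - [1, 0, 0, -0.8, 0, 0, 0]
    - [1, 0, 0, -0.8, 0, 0, 0]
    - [1, 0, 0, 0, 0, 0, 0]

```text
clock: 25.6
position: [0.4927, 0.0681, 0.3945]
ee_rot: [-0.372, 3.115, 0.001]
force: [-0.4, -0.2, -0.1]
width: 0.999
gripper_force: 0.0
```

```bash
python3 go.py .42 .1
python3 - <<'E'
from h import *
from cell import arm
import cv2
P=np.load("P.npy");Q=np.load("Q.npy")
for n,i in(("top",1),("side",0)):
    d=arm.get_image(n);print(n,theta(blkpts(n,d,P),Q[i],.42))
    L,c,uv=cloud(n,d,P);m=(L[:,2]>.25)&(L[:,2]<.31)&(L[:,0]<-.035)&(L[:,0]>-.1)&(c.mean(1)<60)&(abs(L[:,1])<.1)
    if m.any(): print("bar y",np.median(L[m],0))
cv2.imwrite("pics/end.png",d["pixels"][:,:,::-1])
E
```

```text
25.6 [-0.59  0.11  0.39  1.61 -0.04  1.42  1.62] [0.4927 0.0681 0.3945] [ 0.003  0.048 -0.036] [0.092 0.036 1.028] [-0.39 -0.24 -0.12] 0.9988396573127254 0.0
top (np.float64(0.4221786717793367), 382, np.float64(0.0010565774901684713))
side (np.float64(0.4193840616111595), 576, np.float64(0.0012819363363578695))
bar y [-0.06666498  0.0586686   0.29247208]
```

View pics/end.png

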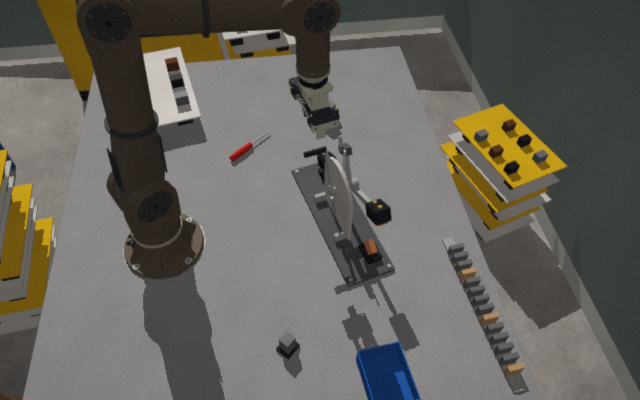

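The picture shows the rocker on the left contacts, with its right end up at (378,210) px. The handle at (318,153) px is free, the gripper is clear above it, and the bystanders in view haven't moved.

```bash
python3 -c "
from cell import arm
print(arm.sign_off())"
```

```text
the job is handed in; nothing more can be done
None
```

The job is handed in: the pointer stayed in line with the index tab for about 6 s, then the rocker was eased onto the left contacts at about 0.11 rad/s and stayed there (0.42 rad) after the handle was let go; sign-off returned no verdict.

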